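# Set up the recipe stand and stand the tablet on it

## Task

Fold the back rest of the recipe stand up until it lines up with the stand's red pointer, and let go of it there. Then take the red-cased tablet out of the leaning rack and stand it in the middle of the stand, foot down in the ledge, screen facing out, leaning flat back on the rest. Leave the pointer, the wooden board and everything else where they are.

Things in the scene. Friction and masses are not known exactly. Their poses are not given: they have to be found in the camera images.
- stand: recipe stand, fixed: a pale wood base 155 x 210 x 12 mm (x -110 to +45 mm), origin on the table under the hinge line, z up. The hinge line runs along its y axis, 22 mm above the origin. Its x axis points to the reader, away from the robot. Ledge: a lip 170 mm long from x = +36 to +44 mm, top 26 mm above the table; tablet foot goes on the base top (z = 12 mm) between the hinge and this lip. Small hinge brackets at y = +-85 mm, 37 mm high. The stand and the rack may swap sides.
- rest (a joint): angle of the back rest in rad: 0 = folded flat towards the robot, 1.57 = upright; it leans towards the robot, starts at 0.88 to 1.08. The rest is a brown wood panel 8 mm thick, 120 mm wide, its free edge 125 mm from the hinge line, which lies in its mid-plane. Its hinge is stiff (about 0.4 N m) and it stays where it is left. At angle a its free edge lies at x = -125 cos a, z = 22 + 125 sin a mm in the stand's frame.
- rest_edge (a point): middle of the free edge of the rest (silver strip); its x axis points from the edge to the hinge, y along the edge, z out of the face that faces up and to the reader
- pointer (a joint): angle of the red pointer in rad, measured exactly as for the rest: the angle to fold the rest to (1.24 to 1.40). Must not be moved.
- pointer_tip (a point): tip of the red pointer, a bar 100 mm long, 8 x 6 mm, on the hinge line beside the rest at stand y = +96 mm; x axis points from tip to hinge
- rack: steel leaning rack, fixed, base 195 x 170 x 12 mm (x -135 to +60 mm), origin at table height. Two parallel slots at x = -35 and +35 mm hold the tablet and the wooden board in either order, both leaning 30 degrees from vertical, tops towards the rack's -x. Behind each plate a frame supports its lower 100 mm; in front of each foot a lip 8 mm high above the base, from 13 to 19 mm in front of the slot.
- tablet_mid (a point): centre of the tablet in its red case, a plate 10 mm thick, 130 mm wide, 190 mm high, about 0.25 to 0.45 kg. z axis up along the plate, y along its width, x out of the dark screen. Its top 65 mm and more stand free of rack and rest.
- tablet_foot (a point): middle of the underside of the tablet, 95 mm below its centre, same axes
- board_mid (a point): centre of the pale wooden board in the other slot, 10 x 130 x 180 mm, same axes as the tablet; leave it
- mill_mid (a point): centre of the dark pepper mill, 54 mm wide, 120 mm high, stands between stand and rack; leave it
- jar_mid (a point): centre of the amber jar, 60 mm wide, 90 mm high, stands nearer to the robot; leave it
- dish_mid (a point): centre of the white enamel dish with red rim, 137 x 187 x 48 mm, beyond the stand; leave it
Mind the look-alikes: they are no part of the job. Leave any yellow look-alike of the part that bears tablet_mid alone.

How it is judged (in metres and radians):
On the way, in this order (a step that is already met when the one before it is completed fails the run):
1. the rest stands in line with the pointer (within 5 degrees) and is let go, the tablet still in its rack (angle between the x axis of rest_edge and the x axis of pointer_tip, either way round below 0.087 rad and contact force between the fingers and rest below 0.05 N and distance of tablet_mid from where it was at the start of the episode below 0.02 m), for 0.2 s.
2. the tablet is taken out of the rack (distance of tablet_mid from where it was at the start of the episode above 0.06 m), for 0.1 s.
At the end, for the whole second after the job is handed in: The rest is within 5 degrees of the pointer; the tablet stands at rest with its foot on the base (within 10 mm) between hinge and lip, its foot within 20 mm of the stand's middle, square to the stand within 8 degrees, screen out, its lean within 11 degrees of the rest's (angle between the x axis of rest_edge and the x axis of pointer_tip, either way round below 0.087 rad and z of tablet_foot in the frame of stand below 0.022 m and x of tablet_foot in the frame of stand between 0 and 0.036 m and y of tablet_foot in the frame of stand between -0.02 and 0.02 m and angle between the z axis of tablet_mid and the x axis of rest_edge, either way round below 0.2 rad and angle between the y axis of tablet_mid and the y axis of stand, either way round below 0.14 rad and angle between tablet_mid's own x axis and vertical below 1.5 rad and angle between tablet_mid's own z axis and vertical below 0.8 rad and linear speed of tablet below 0.02 m/s); the robot touches nothing.
It fails at once if the wooden board is moved more than 25 mm (distance of board_mid from where it was at the start of the episode above 0.025 m).
It fails at once if the mill is moved more than 30 mm (distance of mill_mid from where it was at the start of the episode above 0.03 m).
It fails at once if the jar is moved more than 30 mm (distance of jar_mid from where it was at the start of the episode above 0.03 m).
It fails at once if the dish is moved more than 30 mm (distance of dish_mid from where it was at the start of the episode above 0.03 m).
It fails at once if the pointer is moved more than 10 mm at its tip (distance of pointer_tip from where it was at the start of the episode above 0.01 m).
It also fails if it takes over 59 s, if anything falls off the work surface, if the arm or the gripper's body presses on something with over 40 N, if the wrist force passes 120 N, or if a joint passes its speed limit or range.

## Robot

A 6-joint arm with a two-finger parallel gripper is mounted at the origin on the work surface. World frame = base frame: x ahead of the robot, y to its left, z up, the work surface at z = 0. Lengths are in mm, angles in rad, forces in N, time in s.
With the tool pointing down it reaches from about 350 to 875 mm from the base axis. Payload 4.2 kg.
Tool frame: the origin (TCP) lies on the centre line of the jaws, within the pads' length; the fingertips stand 19 mm ahead of it and the grasp point (between the pads) is the TCP; y points along the fingers, x is the direction in which the jaws open and shut, and the axes are right-handed (so a half turn about y gives the same grasp; the last joint's range is limited). The gripper opens to 85 mm and grips with 20 to 120 N. Pads are 22 mm wide; open, the fingers measure 114 mm over their backs; the gripper's body (76 mm by 85 mm) begins 54 mm behind the grasp point. The pads swing forward as they close: fully open they stand 13 mm farther back than shut.
Start: joints at [1.417, 0.385, 0.008, 0, -1.194, -0.259], TCP at [250.701, 572.493, 250.312] pointing down, gripper open.
Joint ranges: [-3.14, 3.14], [-1.21, 2.06], [-1.07, 1.41], [-3.16, 2.05], [-2.99, -0.16], [-3.1, 3.1]. Speed limits (rad/s): [2.79, 2.79, 3.14, 3.14, 3.14, 3.14].

## Interface

Orientations are given as a unit quaternion [x, y, z, w].
In Python, from bench import bot, hand, optics, workorder, telemetry gives the robot as it stands. Calls block until the motion is done:
- bot.move_pose(position, orientation): joint-space move of the TCP to a pose.
- bot.move_straight(position, rate=150, orientation=None): straight line of the TCP; orientation=None keeps the orientation; rate is the mean speed in mm/s.
- bot.movej(angles): joint-space move.
- hand.set_gripper(opening, newtons=None): finger opening in mm; newtons is the grip in N (None keeps the last); returns when the fingers have stopped.
- bot.sleep(seconds).
- bot.solve_ik(position, orientation): joint angles nearest the present ones, or None.
- optics.get_image(name): name is "side" or "top" or "wrist"; returns a dict with "pixels" (480x640x3 uint8, red, green, blue), "fovy" (degrees; the focal length in pixels is half the picture's height over the tangent of half this angle, whatever the lens; pixels are square), "cx", "cy" (the principal point, pixels), "origin" and "orientation" of the camera in the world. Camera axes: x right, y up, looking along -z (the intrinsics and any distortion apply to the point x, -y, -z); pixel columns grow to the right and rows downward; lengths in mm; the calibration is good to about 2 mm. A picture is of the moment at which its call begins. There is no depth.
A pose or a line that the arm cannot do raises bot.MotionError and nothing moves.
- workorder.close_job(): hands the job in, once; it reports no verdict.
Readings, each from a call of its own:
- telemetry.get_t(): time.
- telemetry.get_qpos(): joint angles.
- telemetry.get_joint_vel(): joint speeds.
- telemetry.get_effort(): joint torques, N m.
- telemetry.get_position(): TCP position.
- telemetry.get_tool_rot(): TCP orientation.
- telemetry.get_contact_force(): force on the tool from outside, world axes, zero at the start.
- telemetry.get_ft_torque(): the same for the moment, N m.
- telemetry.get_gripper_width(): finger opening in mm.
Only numpy, scipy, OpenCV 4.12 (cv2) and the standard library are available. Lean on these libraries where they do the work, as an engineer would, in place of code of your own. Each camera call takes 0.05 s, during which the arm holds its last target.

## Working session

There is one attempt and no reset: what is moved stays moved. The work goes in short steps, each a Python script; the robot and the scene stay as the last script left them, time stands still between calls to the robot, and variables do not carry over. Pictures are saved under pics/ and viewed, and the job is handed in when it is done.

```bash
ls; mkdir -p pics; python3 - <<'E'
from bench import bot, hand, optics, workorder, telemetry
import cv2
for n in ["side","top","wrist"]:
    d=optics.get_image(n); print(n,{k:v for k,v in d.items() if k!="pixels"})
    cv2.imwrite(f"pics/{n}0.png",d["pixels"][:,:,::-1])
print(telemetry.get_t(),telemetry.get_position(),telemetry.get_tool_rot())
E
```

```text
pics
side {'fovy': 49.19971800655729, 'cx': 312.19374377514237, 'cy': 249.99666084742586, 'origin': array([   2.07135011, -538.99049876, 1041.36072125]), 'orientation': array([ 0.31236105, -0.10363876, -0.31058039,  0.89175636])}
top {'fovy': 52.99844291359996, 'cx': 321.607846465735, 'cy': 239.38640422517526, 'origin': array([ 294.74856654,   49.70887772, 1378.71633352]), 'orientation': array([-0.05279526,  0.05220746,  0.71321683, -0.69699985])}
wrist {'fovy': 62.93386404359022, 'cx': 320.92308364072295, 'cy': 243.6579204066846, 'origin': array([313.01355213, 545.16754098, 372.47869068]), 'orientation': array([ 0.07513184, -0.11283793,  0.82940839, -0.54194514])}
0.15 [250.54272645 572.149516   249.47807681] [ 0.38735973 -0.59152219  0.59222596 -0.38642251]
```

View pics/side0.png

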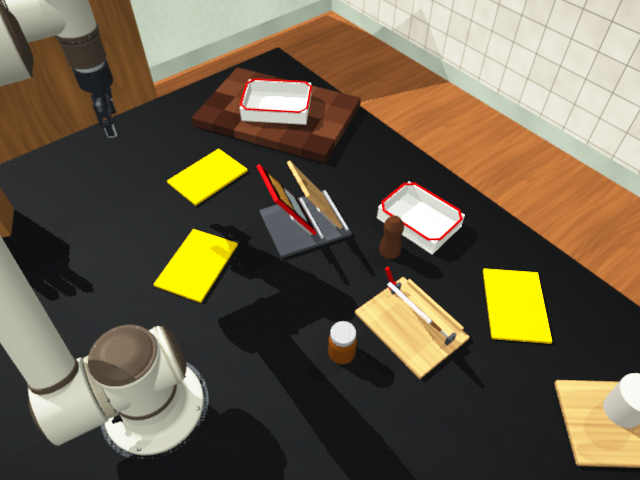

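View pics/top0.png

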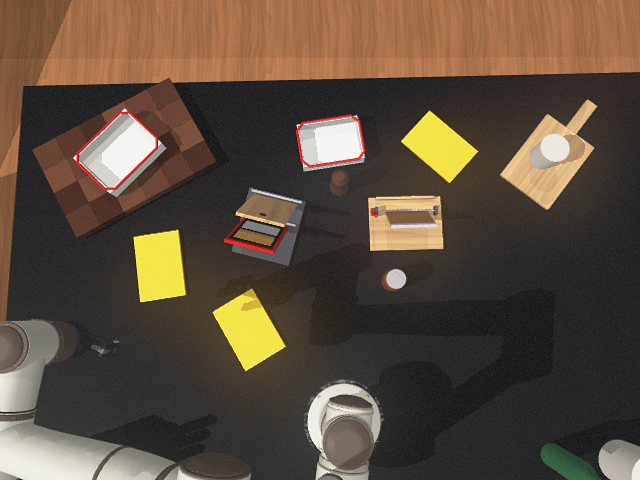

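View pics/wrist0.png

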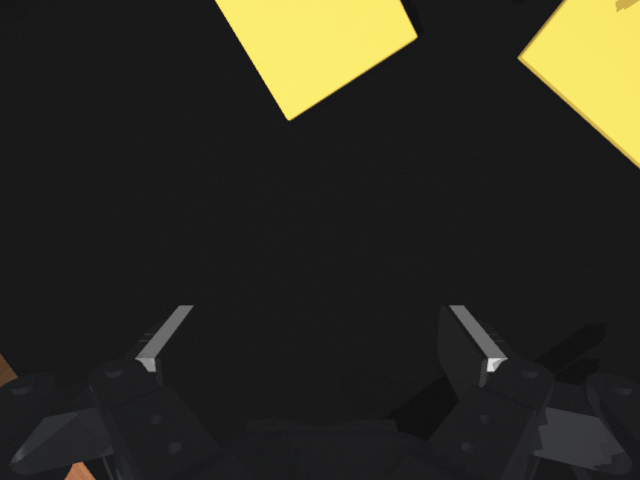

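```bash
cat > h.py <<'E'
import numpy as np, cv2
from scipy.spatial.transform import Rotation as R
from bench import bot, hand, optics, workorder, telemetry
def cam(n):
    d=optics.get_image(n); return d
def f_(d): return 240/np.tan(np.radians(d["fovy"])/2)
def ray(d,u,v):
    f=f_(d); k=np.array([(u-d["cx"])/f,-(v-d["cy"])/f,-1.0])
    return np.array(d["origin"]), R.from_quat(d["orientation"]).apply(k/np.linalg.norm(k))
def onz(d,u,v,z):
    o,k=ray(d,u,v); return o+k*(z-o[2])/k[2]
def proj(d,p):
    q=R.from_quat(d["orientation"]).inv().apply(np.asarray(p,float)-d["origin"]); f=f_(d)
    return np.array([d["cx"]+f*q[0]/-q[2], d["cy"]-f*q[1]/-q[2]])
def tri(d1,a,d2,b):
    o1,k1=ray(d1,*a); o2,k2=ray(d2,*b)
    s=np.linalg.lstsq(np.c_[k1,-k2],o2-o1,rcond=None)[0]
    p,q=o1+s[0]*k1,o2+s[1]*k2
    return (p+q)/2, np.linalg.norm(p-q)
def crop(d,u0,v0,u1,v1,s,name):
    c=d["pixels"][v0:v1,u0:u1,::-1]
    cv2.imwrite("pics/"+name,cv2.resize(c,None,fx=s,fy=s,interpolation=cv2.INTER_CUBIC))
E
cat > save.py <<'E'
from h import *
import pickle
D={n:cam(n) for n in ["side","top"]}
pickle.dump(D,open("d0.pkl","wb"))
crop(D["top"],355,180,455,260,8,"c_top_stand.png")
crop(D["top"],215,180,315,270,7,"c_top_rack.png")
crop(D["side"],340,250,480,385,5,"c_side_stand.png")
crop(D["side"],245,150,360,265,5,"c_side_rack.png")
E
python3 save.py
```

```text
(no output)
```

View pics/c_top_stand.png

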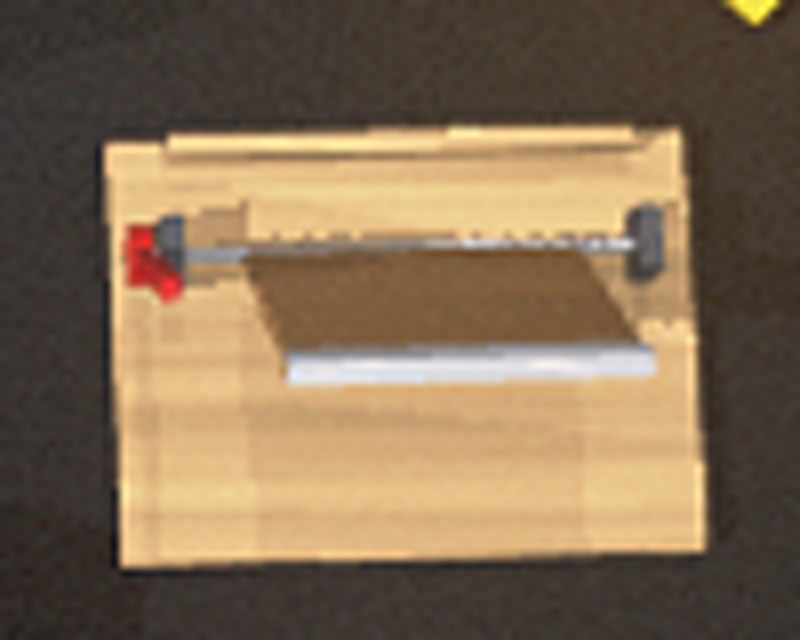

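View pics/c_top_rack.png

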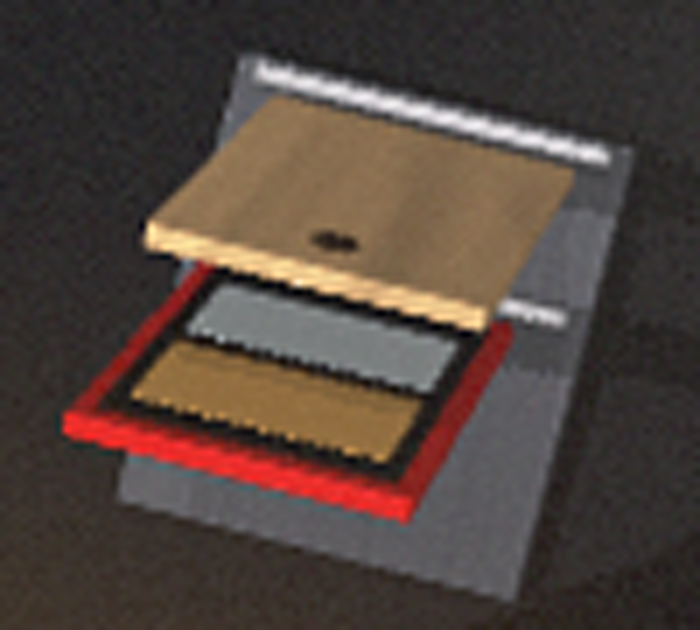

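View pics/c_side_stand.png

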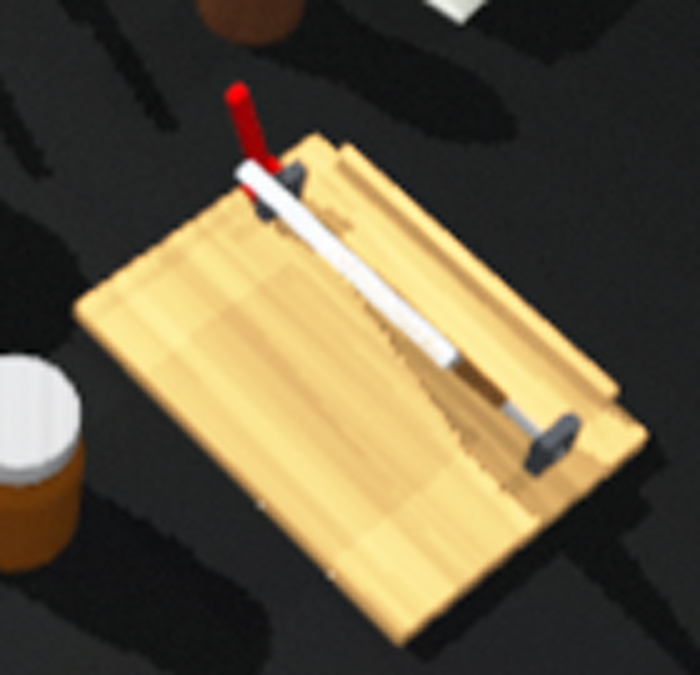

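View pics/c_side_rack.png

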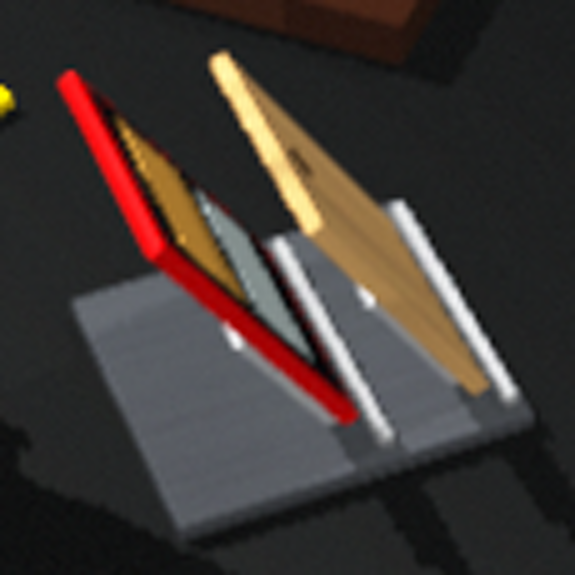

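```bash
cat > m1.py <<'E'
from h import *
import pickle
D=pickle.load(open("d0.pkl","rb")); T,S=D["top"],D["side"]
tc=lambda x,y:((x+.5)/8-.5+355,(y+.5)/8-.5+180)
sc=lambda x,y:((x+.5)/5-.5+340,(y+.5)/5-.5+250)
rt=lambda x,y:((x+.5)/7-.5+215,(y+.5)/7-.5+180)
rs=lambda x,y:((x+.5)/5-.5+245,(y+.5)/5-.5+150)
np.set_printoptions(precision=1,suppress=True)
print("base top corners FL FR NR NL")
for a,b in zip([(105,143),(682,127),(706,552),(120,568)],[(318,135),(648,435),(400,640),(75,307)]):
    print(onz(T,*tc(*a),12),onz(S,*sc(*b),12),*tri(T,tc(*a),S,sc(*b)))
print("rest edge L,R", *[tri(T,tc(*a),S,sc(*b)) for a,b in [((288,365),(245,168)),((655,362),(450,360))]])
print("ptr tip",tri(T,tc(172,293),S,sc(237,92)))
print("tablet top corners L,R (front upper edge)")
for a,b in [((66,425),(68,78)),((408,510),(153,250))]: print(tri(T,rt(*a),S,rs(*b)))
print("tablet foot R", tri(T,rt(512,330),S,rs(350,415)))
print("board top corners")
for a,b in [((146,232),(218,58)),((485,320),(310,228))]: print(tri(T,rt(*a),S,rs(*b)))
print("rack base corners z12")
for a,b in [((240,58),None),((632,148),(530,415)),((515,600),(182,535)),((120,495),(75,300))]:
    print(onz(T,*rt(*a),12), b and onz(S,*rs(*b),12))
for n,a,b in [("mill top",(340,174),(394,220)),("jar top",(397,279),(343,332))]: print(n,tri(T,a,S,b))
E
python3 m1.py
```

```text
base top corners FL FR NR NL
[619.6 -88.3  12. ] [620.3 -92.4  12. ] [622.  -89.6   7. ] 2.823014002783505
[ 620.7 -298.2   12. ] [ 619.8 -300.    12. ] [ 621.6 -299.2    8.6] 0.36968739026947217
[ 464.8 -297.5   12. ] [ 464.5 -300.5   12. ] [ 465.9 -299.1    7.5] 1.3475373502445858
[463.9 -87.9  12. ] [465.4 -92.5  12. ] [466.1 -89.4   6.6] 3.6490558001902733
rest edge L,R (array([ 516.2, -134.5,  125.1]), np.float64(0.012986979659140132)) (array([ 513.9, -255.1,  128.3]), np.float64(0.2519927320516434))
ptr tip (array([544.1, -98.9, 117.6]), np.float64(3.036400845839291))
tablet top corners L,R (front upper edge)
(array([479.9, 294.8, 174.6]), np.float64(3.234096786215898))
(array([444.3, 171.8, 178. ]), np.float64(0.2100718462264907))
tablet foot R (array([537.1, 145.1,  18.4]), np.float64(0.7467048518672201))
board top corners
(array([551.4, 268.1, 166.1]), np.float64(1.3695300468030542))
(array([514. , 144.3, 169.8]), np.float64(0.8155230844927893))
rack base corners z12
[656.4 257.3  12. ] None
[614.1  94.6  12. ] [612.4  91.6  12. ]
[427.  145.5  12. ] [426.4 140.4  12. ]
[473.8 306.5  12. ] [475.4 304.5  12. ]
mill top (array([661.3,  -4.4, 111.1]), np.float64(3.879017430926999))
jar top (array([ 376.5, -150.4,   92.9]), np.float64(1.5833250100614957))
```

```bash
cat >> h.py <<'E'
def quat(y,x):
    """tool quat from approach y and jaw axis x"""
    y=np.array(y,float);y/=np.linalg.norm(y); x=np.array(x,float); x-=y*(x@y); x/=np.linalg.norm(x)
    return R.from_matrix(np.c_[x,y,np.cross(x,y)]).as_quat()
E
python3 - <<'E'
from h import *
np.set_printoptions(precision=3,suppress=True)
d=cam("wrist"); p=np.array(telemetry.get_position()); Rt=R.from_quat(telemetry.get_tool_rot())
print(Rt.as_matrix()); print("cam in tool",Rt.inv().apply(d["origin"]-p)); Rc=(Rt.inv()*R.from_quat(d["orientation"])); print("cam view in tool",Rc.apply([0,0,-1]),"right",Rc.apply([1,0,0]))
for ang in (30,45,60):
  for pos in ([520,60,260],[520,20,250],[500,0,300],[540,40,220]):
    for s in (1,-1):
      a=np.radians(ang); y=[0,-np.sin(a),-np.cos(a)]
      for xx in ([s,0,0],[0,s*np.cos(a),-s*np.sin(a)]):
        q=quat(y,xx); j=bot.solve_ik(pos,q); print(ang,pos,xx[0],s,None if j is None else np.array(j))
E
```

```text
[[-0.401 -0.     0.916]
 [-0.916 -0.001 -0.401]
 [ 0.001 -1.     0.   ]]
cam in tool [  -0.158 -123.021   68.054]
cam view in tool [ 0.001  0.963 -0.269] right [ 1.    -0.001 -0.   ]
30 [520, 60, 260] 1 1 [ 0.629  0.288 -0.359  0.436 -1.279  2.309]
30 [520, 60, 260] 0 1 [ 0.629  0.288 -0.359  0.436 -1.279 -2.403]
30 [520, 60, 260] -1 -1 [ 0.629  0.288 -0.359  0.436 -1.279 -0.832]
30 [520, 60, 260] 0 -1 [ 0.629  0.288 -0.359  0.436 -1.279  0.738]
30 [520, 20, 250] 1 1 [ 0.563  0.275 -0.414  0.467 -1.218  2.34 ]
30 [520, 20, 250] 0 1 [ 0.563  0.275 -0.414  0.467 -1.218 -2.373]
30 [520, 20, 250] -1 -1 [ 0.563  0.275 -0.414  0.467 -1.218 -0.802]
30 [520, 20, 250] 0 -1 [ 0.563  0.275 -0.414  0.467 -1.218  0.769]
30 [500, 0, 300] 1 1 [ 0.552  0.192 -0.391  0.456 -1.309  2.397]
30 [500, 0, 300] 0 1 [ 0.552  0.192 -0.391  0.456 -1.309 -2.315]
30 [500, 0, 300] -1 -1 [ 0.552  0.192 -0.391  0.456 -1.309 -0.744]
30 [500, 0, 300] 0 -1 [ 0.552  0.192 -0.391  0.456 -1.309  0.827]
30 [540, 40, 220] 1 1 [ 0.573  0.344 -0.397  0.472 -1.176  2.307]
30 [540, 40, 220] 0 1 [ 0.573  0.344 -0.397  0.472 -1.
[... 1574 characters left out ...]
 0.437 -0.524  0.753 -1.468 -2.672]
60 [520, 20, 250] -1 -1 [ 0.667  0.437 -0.524  0.753 -1.468 -1.101]
60 [520, 20, 250] 0 -1 [ 0.667  0.437 -0.524  0.753 -1.468  0.469]
60 [500, 0, 300] 1 1 [ 0.661  0.34  -0.535  0.753 -1.528  2.102]
60 [500, 0, 300] 0 1 [ 0.661  0.34  -0.535  0.753 -1.528 -2.611]
60 [500, 0, 300] -1 -1 [ 0.661  0.34  -0.535  0.753 -1.528 -1.04 ]
60 [500, 0, 300] 0 -1 [ 0.661  0.34  -0.535  0.753 -1.528  0.531]
60 [540, 40, 220] 1 1 [ 0.673  0.511 -0.483  0.751 -1.446  2.015]
60 [540, 40, 220] 0 1 [ 0.673  0.511 -0.483  0.751 -1.446 -2.697]
60 [540, 40, 220] -1 -1 [ 0.673  0.511 -0.483  0.751 -1.446 -1.127]
60 [540, 40, 220] 0 -1 [ 0.673  0.511 -0.483  0.751 -1.446  0.444]
```

```bash
python3 - <<'E'
from h import *
import pickle
a=np.radians(60); q=quat([0,-np.sin(a),-np.cos(a)],[-1,0,0])
j=bot.solve_ik([560,60,270],q); print(j)
bot.movej(j)
d=cam("wrist"); pickle.dump(d,open("w1.pkl","wb"))
cv2.imwrite("pics/w1.png",d["pixels"][:,:,::-1]); print(telemetry.get_t(),telemetry.get_position(),d["origin"])
E
```

```text
[ 0.68058614  0.4935496  -0.36439602  0.73858094 -1.54893471 -1.03746193]
2.5 [560.05932104  60.8013065  270.22393656] [559.9396105  133.9259386  390.62031464]
```

View pics/w1.png

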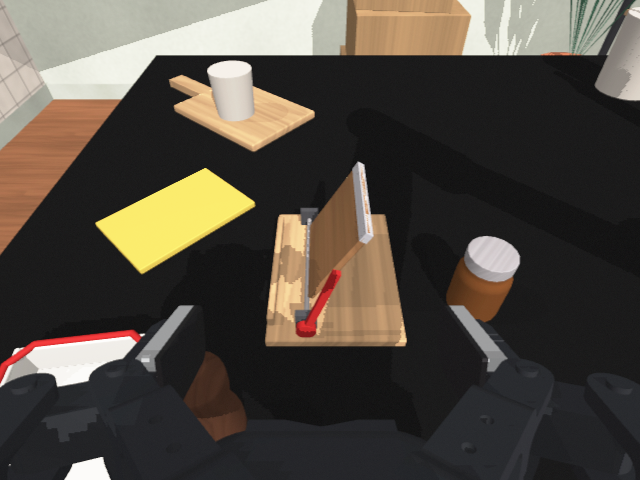

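```bash
python3 - <<'E'
from h import *
import pickle
d=pickle.load(open("w1.pkl","rb")); crop(d,260,150,415,355,3.6 and 4,"w1c.png") if 0 else crop(d,258,155,413,355,3,"w1c.png")
E
```

```text
(no output)
```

View pics/w1c.png

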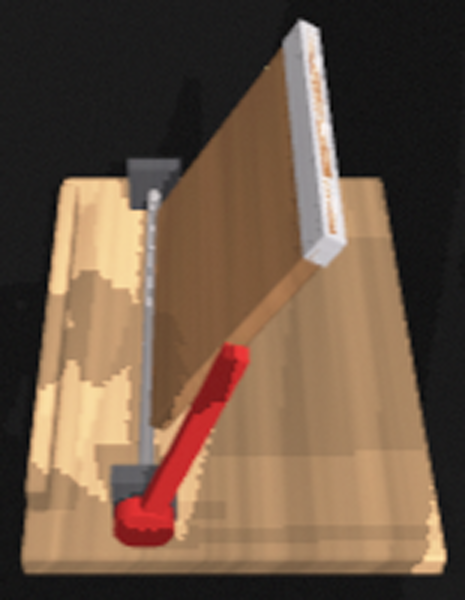

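```bash
cat > m2.py <<'E'
from h import *
import pickle
np.set_printoptions(precision=1,suppress=True)
d=pickle.load(open("w1.pkl","rb")); c=lambda x,y:((x+.5)/3-.5+258,(y+.5)/3-.5+155)
def ony(u,v,y):
    o,k=ray(d,u,v); return o+k*(y-o[1])/k[1]
for n,p in [("NL? base far/near",(23,560)),("",(443,562)),("far corners",(64,180)),("",(382,180))]: print(n,onz(d,*c(*p),12))
pts=[(143,522),(172,468),(195,426),(215,388),(235,352)]
P=np.array([ony(*c(*p),-98.5) for p in pts]); print(P)
for i in range(4): print(np.arctan2(P[4,2]-P[i,2],-(P[4,0]-P[i,0])),end=" ")
h=np.array([574.8,22]); print("\nfrom hinge",np.arctan2(P[:,2]-22,574.8-P[:,0]),np.hypot(P[:,2]-22,574.8-P[:,0]))
print("rest near side edge y=-134.5: hinge end, free end mid")
for p in [(153,428),(303,262),(320,262)]:
    q=ony(*c(*p),-134.5); print(q,np.arctan2(q[2]-22,574.8-q[0]),np.hypot(q[2]-22,574.8-q[0]))
E
python3 m2.py
```

```text
NL? base far/near [620.9 -88.2  12. ]
 [469.  -87.5  12. ]
far corners [ 621.9 -295.7   12. ]
 [ 467.5 -295.8   12. ]
[[577.5 -98.5  20.9]
 [566.6 -98.5  54.8]
 [558.8 -98.5  78.7]
 [552.5 -98.5  98.6]
 [546.7 -98.5 116.1]]
1.2576549829668813 1.2565261437736965 1.2580276977873421 1.2492516953838937 
from hinge [-2.7  1.3  1.3  1.3  1.3] [ 2.9 33.8 58.9 79.7 98.2]
rest near side edge y=-134.5: hinge end, free end mid
[ 574.5 -134.5   29.1] 1.5319046857663252 7.083613500247449
[ 523.7 -134.5  118.7] 1.0850762976830395 109.36761575640811
[ 518.2 -134.5  118.7] 1.0415184647331817 112.05329083578953
```

```bash
python3 - <<'E'
from h import *
q=quat([0,0,-1],[0,1,0])
bot.move_straight([500,-60,300]) if 0 else None
hand.set_gripper(0)
j=bot.solve_ik([480,-193.5,240],q); print(j)
bot.movej(j); print(telemetry.get_t(),telemetry.get_contact_force())
bot.move_straight([480,-193.5,130],orientation=q)
for x in (495,505,512,518):
    bot.move_straight([x,-193.5,130],rate=60,orientation=q); print(telemetry.get_t(),telemetry.get_position(),np.round(telemetry.get_contact_force(),1))
d=cam("side"); crop(d,340,230,480,385,5 if 0 else 4,"s2.png")
E
```

```text
[-0.06929627  0.21024522 -0.2686387   0.         -1.09191241 -1.50150006]
4.3083 [0.05845211 1.14079988 0.25004728]
5.5917 [ 495.52162802 -193.52811466  130.22464281] [ 0.8 -0.1  0.7]
5.9083 [ 504.04885313 -193.59835006  129.90296326] [-5.1  0.2  4. ]
6.175 [ 511.14941252 -193.62986019  130.00495918] [-4.4 -0.3  4.4]
6.425 [ 517.56819875 -193.61911507  130.0509461 ] [-4.4 -0.2  3.3]
```

View pics/s2.png

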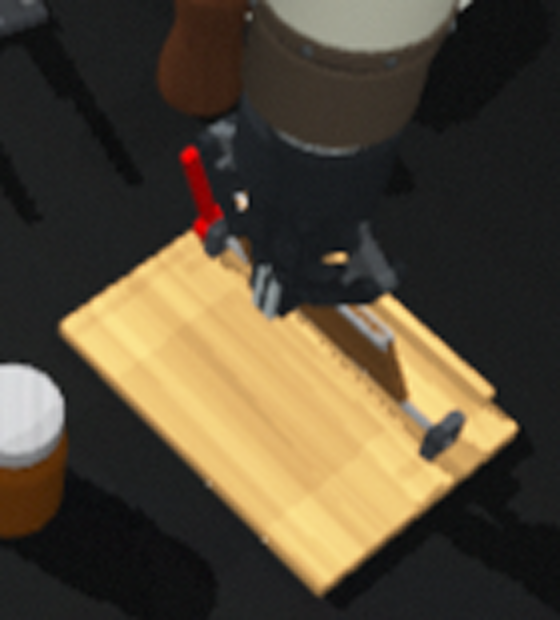

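```bash
python3 - <<'E'
from h import *
import pickle
q=quat([0,0,-1],[0,1,0])
bot.move_straight([522.5,-193.5,130],rate=60,orientation=q); print(telemetry.get_position())
bot.move_straight([490,-193.5,130],orientation=q)
bot.move_straight([480,-193.5,240],orientation=q,rate=200)
a=np.radians(60); q=quat([0,-np.sin(a),-np.cos(a)],[-1,0,0])
bot.movej(bot.solve_ik([560,60,270],q))
d=cam("wrist"); pickle.dump(d,open("w2.pkl","wb")); print(telemetry.get_t())
crop(d,258,155,413,355,3,"w2c.png")
E
```

```text
[ 522.48368372 -193.53997334  130.01919227]
8.8833
```

View pics/w2c.png

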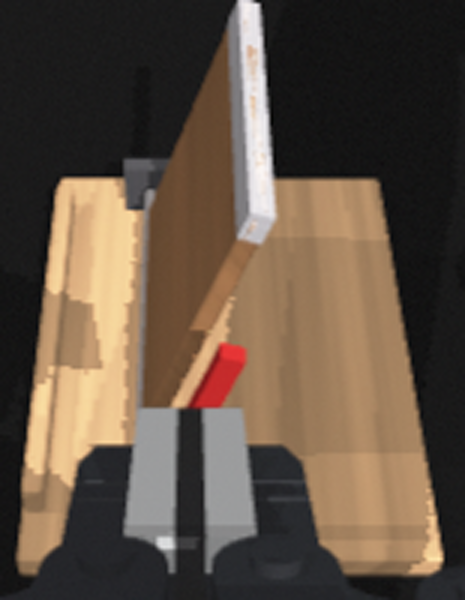

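```bash
cat > m3.py <<'E'
from h import *
import pickle
np.set_printoptions(precision=3,suppress=True)
d=pickle.load(open("w2.pkl","rb")); c=lambda x,y:((x+.5)/3-.5+258,(y+.5)/3-.5+155)
def ony(u,v,y):
    o,k=ray(d,u,v); return o+k*(y-o[1])/k[1]
for X in (574.8,576):
  for n,y,ps in [("rest",-133.5,[(239,214),(272,216),(239,238),(265,242),(253,228)]),("ptr tip",-98.5,[(220,346),(244,347),(232,350)])]:
    for p in ps:
        q=ony(*c(*p),y); print(X,n,p,q,np.arctan2(q[2]-22,X-q[0]),np.hypot(q[2]-22,X-q[0]))
E
python3 m3.py
```

```text
574.8 rest (239, 214) [ 544.184 -133.5    140.61 ] 1.3181898330959179 122.49711721553682
574.8 rest (272, 216) [ 533.923 -133.5    139.784] 1.2367487409596427 124.67517751233619
574.8 rest (239, 238) [ 543.854 -133.5    130.263] 1.2923769194775763 112.59940541999309
574.8 rest (265, 242) [ 535.556 -133.5    128.514] 1.2177895715994842 113.51395735932746
574.8 rest (253, 228) [ 539.608 -133.5    134.634] 1.2679558303696035 118.00349058184145
574.8 ptr tip (220, 346) [550.256 -98.5   118.766] 1.322388893182341 99.83050648916294
574.8 ptr tip (244, 347) [542.991 -98.5   118.317] 1.2518202249705663 101.43393190641252
574.8 ptr tip (232, 350) [546.58  -98.5   116.916] 1.2818013576745968 99.02192417491698
576 rest (239, 214) [ 544.184 -133.5    140.61 ] 1.308728020862058 122.80252847353226
576 rest (272, 216) [ 533.923 -133.5    139.784] 1.2276846243882518 125.07375885655341
576 rest (239, 238) [ 543.854 -133.5    130.263] 1.2821603500084517 112.93510287543953
576 rest (265, 242) [ 535.556 -133.5    128.514] 1.2079064861174929 113.93438646659214
576 rest (253, 228) [ 539.608 -133.5    134.634] 1.2582790574048892 118.36691164239858
576 ptr tip (220, 346) [550.256 -98.5   118.766] 1.3107723373261997 100.13229526450888
576 ptr tip (244, 347) [542.991 -98.5   118.317] 1.2406286122958359 101.8166215880702
576 ptr tip (232, 350) [546.58  -98.5   116.916] 1.2702258716386006 99.37056834446076
```

```bash
cat >> h.py <<'E'
psi=-0.282; EX=np.array([np.cos(psi),np.sin(psi),0]); EY=np.array([-np.sin(psi),np.cos(psi),0]); Z=np.array([0,0,1.])
c30,s30=np.cos(np.pi/6),np.sin(np.pi/6)
U=c30*Z-s30*EX; N=c30*EX+s30*Z
TOP=np.array([462.1,233.3,179.])
A=1.265; SU=np.array([-np.cos(A),0,np.sin(A)]); SN=np.array([np.sin(A),0,np.cos(A)])
HINGE=np.array([575.4,-193.5,22.])
E
python3 - <<'E'
from h import *
np.set_printoptions(precision=3,suppress=True)
G=30
for s in (1,-1):
    q=quat(-U,s*N); qs=quat(-SU,s*SN)
    P=[("pre",TOP+(100-G)*U,q),("grasp",TOP-G*U,q),("lift",TOP+(180-G)*U,q),
       ("sprehi",np.array([620,-193.5,0])+(13.5+260)*Z+(160)*SU,qs),("spre",np.array([587.5,-193.5,13.5])+(160+100)*SU+20*SN,qs),("s",np.array([587.5,-193.5,13.5])+160*SU,qs)]
    for n,p,qq in P: print(s,n,p,bot.solve_ik(p,qq))
E
```

```text
1 pre [428.482 243.04  239.622] [ 1.041  0.052 -0.804  0.795 -0.746  1.212]
1 grasp [476.508 229.126 153.019] [ 0.778  0.209 -0.928  1.256 -0.476  0.926]
1 lift [390.062 254.171 308.904] [ 1.187 -0.05  -0.688  0.642 -0.98   1.293]
1 sprehi [ 571.832 -193.5    426.077] [-0.068  0.141  0.082 -0.022 -1.207 -3.069]
1 spre [ 528.298 -193.5    267.459] [-0.075  0.141 -0.306 -0.031 -0.819 -3.049]
1 s [ 539.332 -193.5    166.077] [-0.073  0.264 -0.427 -0.041 -0.574 -3.038]
-1 pre [428.482 243.04  239.622] [ 1.041  0.052 -0.804  0.795 -0.746 -1.93 ]
-1 grasp [476.508 229.126 153.019] [ 0.778  0.209 -0.928  1.256 -0.476 -2.216]
-1 lift [390.062 254.171 308.904] [ 1.187 -0.05  -0.688  0.642 -0.98  -1.848]
-1 sprehi [ 571.832 -193.5    426.077] [-0.068  0.141  0.082 -0.022 -1.207  0.073]
-1 spre [ 528.298 -193.5    267.459] [-0.075  0.141 -0.306 -0.031 -0.819  0.092]
-1 s [ 539.332 -193.5    166.077] [-0.073  0.264 -0.427 -0.041 -0.574  0.104]
```

```bash
python3 - <<'E'
from h import *
import pickle
q=quat(-U,-N); p=TOP+70*U
bot.movej(bot.solve_ik(p,q))
hand.set_gripper(45,90)
print(telemetry.get_t(),telemetry.get_position(),p,telemetry.get_gripper_width())
D={n:cam(n) for n in ("wrist","side","top")}; pickle.dump(D,open("d3.pkl","wb"))
cv2.imwrite("pics/w3.png",D["wrist"]["pixels"][:,:,::-1])
crop(D["side"],200,100,360,265,3.5,"s3.png")
E
```

```text
10.2917 [428.63464998 243.0171047  239.33547655] [428.48247182 243.03970219 239.62177826] 45.19974993789404
```

View pics/w3.png

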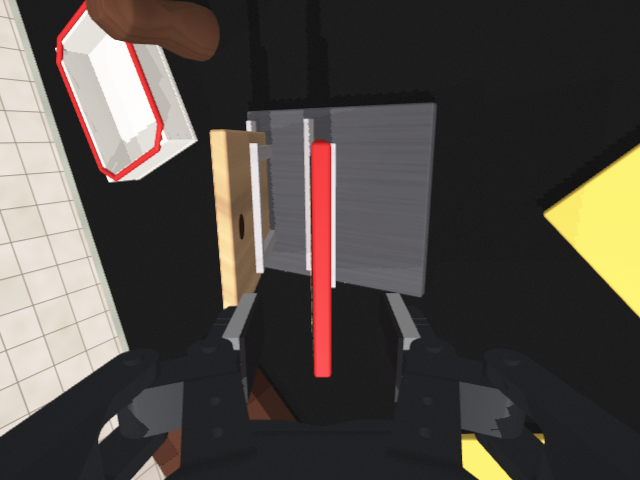

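View pics/s3.png

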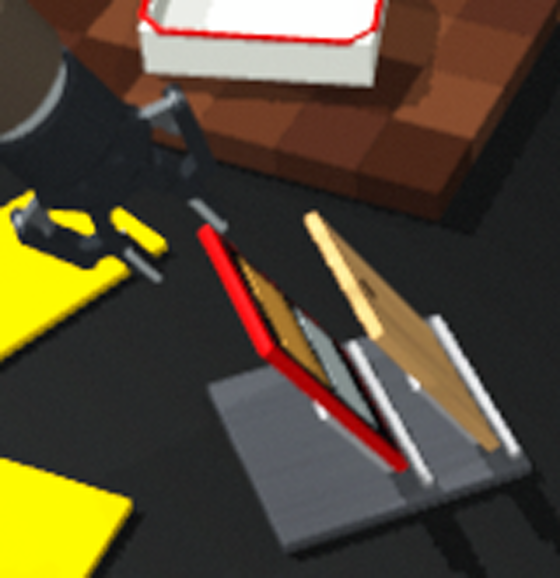

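```bash
python3 - <<'E'
from h import *
import pickle
np.set_printoptions(precision=1,suppress=True)
d=pickle.load(open("d3.pkl","rb"))["wrist"]
im=d["pixels"].astype(int); m=((im[:,:,0]>150)&(im[:,:,1]<70)&(im[:,:,2]<70)).astype(np.uint8); m[:,:280]=0;m[:,360:]=0
c=cv2.findContours(m,0,2)[0]; c=max(c,key=cv2.contourArea); r=cv2.minAreaRect(c); print(r,cv2.boundingRect(c))
for (u,v) in [(320.5,142),(322,377)]:
    o,k=ray(d,u,v); p=o+k*((TOP-o)@U)/(k@U); print(p,(p-TOP)@EX,(p-TOP)@EY,(p-TOP)@N)
E
```

```text
((320.5, 259.0), (234.0, 19.0), 90.0) (311, 142, 20, 235)
[444.2 171.5 179. ] -0.014797999119021273 -64.3964574507025 -0.017087257549659618
[479.2 294.9 178.6] -0.7489317235017986 63.94216930574359 -0.8647918643368457
```

```bash
python3 - <<'E'
from h import *
q=quat(-U,-N)
bot.move_straight(TOP-30*U,rate=100,orientation=q); print(telemetry.get_position(),TOP-30*U,np.round(telemetry.get_contact_force(),1))
hand.set_gripper(0,90); print(telemetry.get_t(),telemetry.get_gripper_width(),np.round(telemetry.get_contact_force(),1))
bot.move_straight(TOP-5*U,rate=60,orientation=q);print(np.round(telemetry.get_contact_force(),1))
bot.move_straight(TOP+150*U,rate=150,orientation=q);print(telemetry.get_t(),telemetry.get_gripper_width(),np.round(telemetry.get_contact_force(),1))
d=cam("side"); crop(d,200,60,360,265,2.9,"s4.png")
E
```

```text
[476.53161546 229.21187866 153.14208464] [476.50751208 229.12584192 153.01923789] [ 0.  -0.8  0.7]
12.0 8.812989931198763 [-0.8  0.6  1.9]
[ 1.3 -1.5  1.8]
13.75 8.685746596793104 [ 0.9  0.3 -3.5]
```

View pics/s4.png

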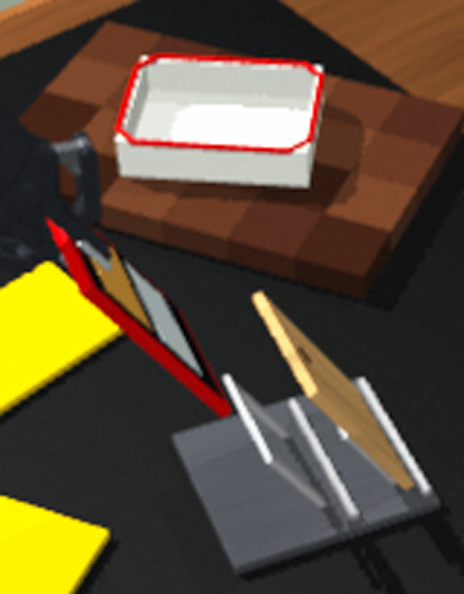

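```bash
python3 - <<'E'
from h import *
import pickle
q=quat(-U,-N); qs=quat(-SU,-SN)
p=TOP+150*U; bot.move_straight(p+np.array([0,0,110]),rate=200,orientation=q)
F=np.array([587.5,-193.5,13.5])
for s in (250,190): 
    j=bot.solve_ik(F+12*SN+(160+s)*SU,qs); print(j); bot.movej(j)
print(telemetry.get_t(),telemetry.get_position(),telemetry.get_gripper_width())
D={n:cam(n) for n in ("wrist","side","top")}; pickle.dump(D,open("d5.pkl","wb"))
for n in ("side","top","wrist"): cv2.imwrite(f"pics/{n}5.png",D[n]["pixels"][:,:,::-1])
E
```

```text
[-0.08454874 -0.02145088 -0.13333242 -0.0278036  -1.15428734  0.09189465]
[-0.08096221  0.02899618 -0.22058284 -0.02863783 -1.0165452   0.09229671]
16.5167 [ 493.53642263 -192.84387059  350.01138499] 8.868746200872973
```

View pics/side5.png

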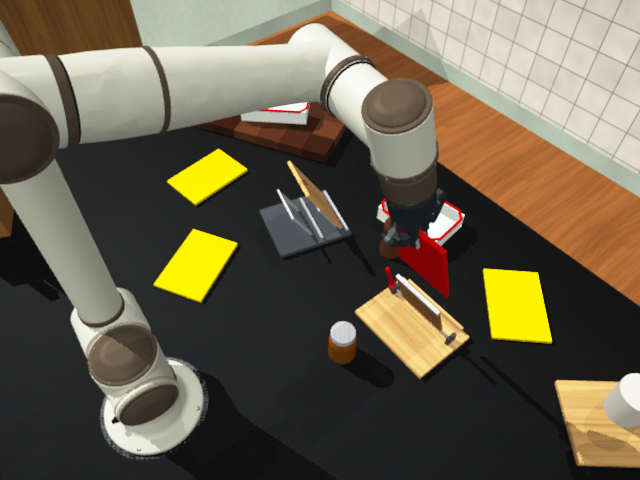

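View pics/wrist5.png

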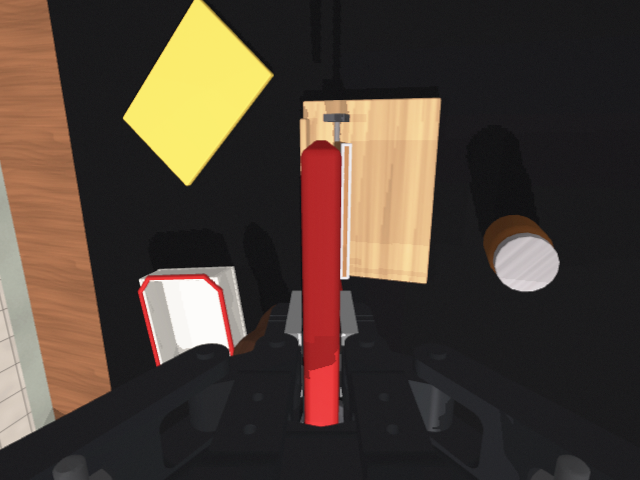

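View pics/top5.png

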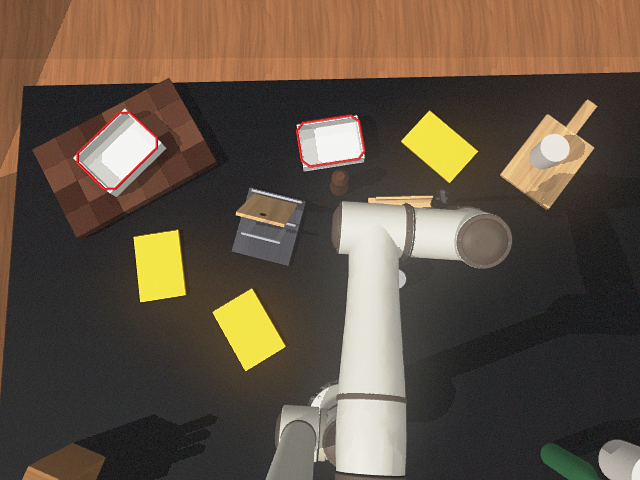

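```bash
python3 - <<'E'
from h import *
import pickle
qs=quat(-SU,-SN)
F=np.array([587.5,-193.5,13.5]); f=lambda:np.round(telemetry.get_contact_force(),1)
bot.move_straight(F+12*SN+(160+15)*SU,rate=120,orientation=qs); bot.sleep(.2); f0=f(); print(telemetry.get_t(),telemetry.get_position(),f0)
for s in (11,8,5,3,1,0,-1,-2,-3):
    bot.move_straight(F+12*SN+(160+s)*SU,rate=30,orientation=qs); bot.sleep(.05); g=f(); print(s,g)
    if g[2]-f0[2]>4: break
D={n:cam(n) for n in ("wrist","side","top")}; pickle.dump(D,open("d6.pkl","wb")); print(telemetry.get_t())
crop(D["side"],340,180,500,385,2.9,"s6.png"); cv2.imwrite("pics/wrist6.png",D["wrist"]["pixels"][:,:,::-1])
E
```

```text
18.475 [ 546.3657375  -193.52130297  184.60269715] [ 0.3 -0.9 -3.5]
11 [-0.1  0.7 -2.6]
8 [ 0.1 -0.3 -2.2]
5 [ 0.7  0.2 -3.2]
3 [-0.2  0.4 -2.2]
1 [-0.6  0.  -2.6]
0 [-0.1  0.4 -3.1]
-1 [-0.1 -0.4 -2.8]
-2 [ 0.9 -0.6 -2.9]
-3 [-1.5  1.2  3.7]
21.3583
```

View pics/s6.png

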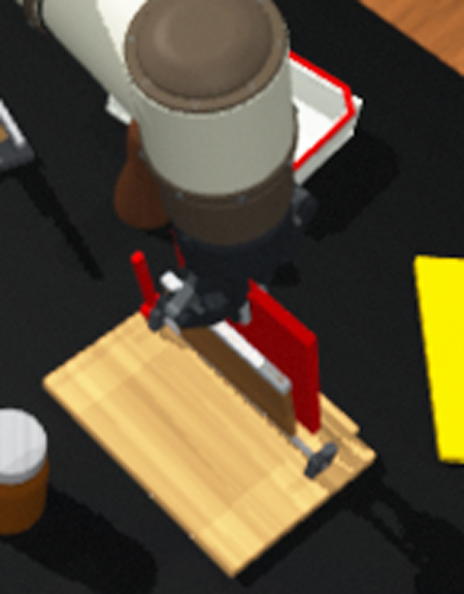

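View pics/wrist6.png

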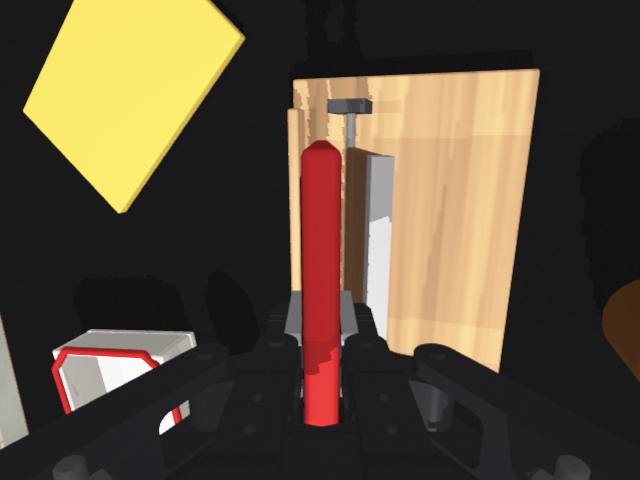

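```bash
python3 - <<'E'
from h import *
import pickle
qs=quat(-SU,-SN)
F=np.array([587.5,-193.5,13.5]); f=lambda:np.mean([telemetry.get_contact_force() for _ in range(3)],0).round(1)
bot.move_straight(F+12*SN+(160+4)*SU,rate=40,orientation=qs); bot.sleep(.1); f0=f(); print(f0)
for n in (8,5,3,2,1,0,-1,-2,-3):
    bot.move_straight(F+n*SN+(160+4)*SU,rate=25,orientation=qs); bot.sleep(.05); g=f(); print(n,g)
    if g[0]-f0[0]>2: break
D={n:cam(n) for n in ("wrist","side","top")}; pickle.dump(D,open("d7.pkl","wb")); print(telemetry.get_t())
crop(D["side"],340,180,500,385,2.9,"s7.png"); cv2.imwrite("pics/wrist7.png",D["wrist"]["pixels"][:,:,::-1])
E
```

```text
[-0.  -0.2 -3.4]
8 [-0.6 -0.4 -2.5]
5 [-0.2  0.2 -1.8]
3 [ 0.2 -0.4 -2.8]
2 [-0.3  1.  -2.3]
1 [ 0.7  0.1 -2.5]
0 [ 1.7 -0.4 -3.7]
-1 [ 3.2 -0.7 -3.9]
24.1083
```

View pics/wrist7.png

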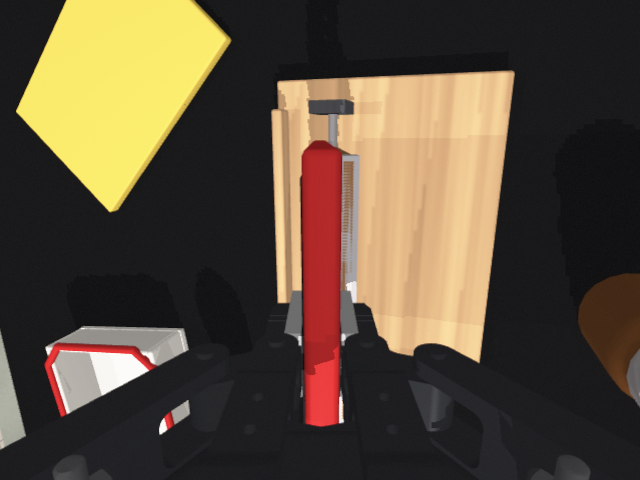

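View pics/s7.png

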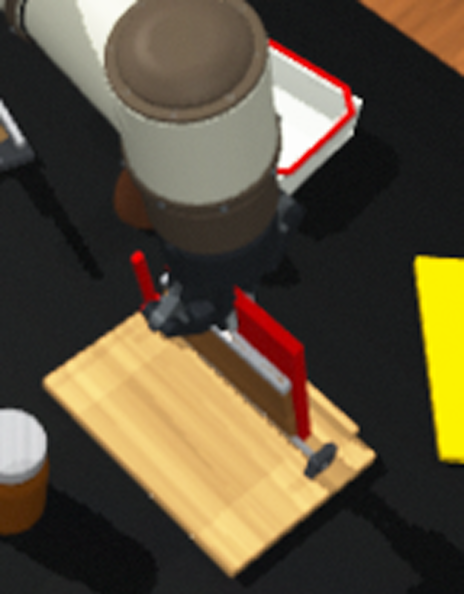

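```bash
python3 - <<'E'
from h import *
import pickle
qs=quat(-SU,-SN)
F=np.array([587.5,-193.5,13.5]); f=lambda:np.mean([telemetry.get_contact_force() for _ in range(3)],0).round(1)
bot.move_straight(F+0*SN+(160+1)*SU,rate=30,orientation=qs); print(f())
hand.set_gripper(15,20); print(telemetry.get_gripper_width(),f())
hand.set_gripper(30,20); bot.sleep(.3); print(telemetry.get_gripper_width(),f())
D={n:cam(n) for n in ("wrist","side","top")}; pickle.dump(D,open("d8.pkl","wb")); print(telemetry.get_t())
crop(D["side"],340,180,500,385,2.9,"s8.png"); cv2.imwrite("pics/wrist8.png",D["wrist"]["pixels"][:,:,::-1])
E
```

```text
[ 2.8 -0.7 -2.5]
14.82133331371375 [-0.3  0.3 -0.8]
30.060100288818152 [ 0.1 -0.1  0.2]
25.3417
```

View pics/wrist8.png

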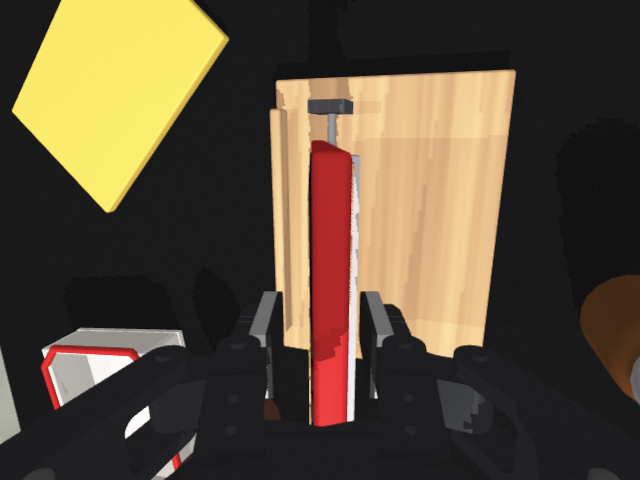

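View pics/s8.png

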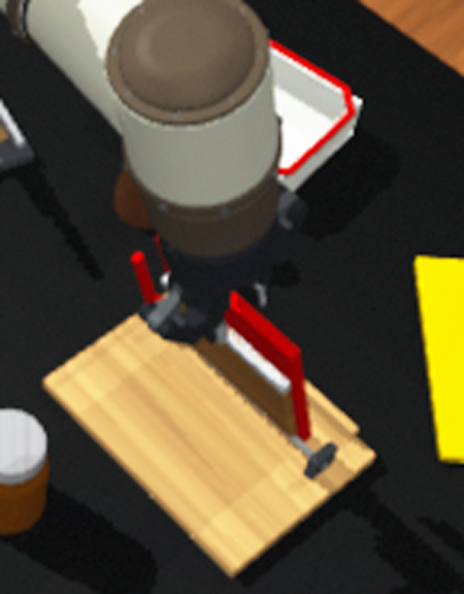

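```bash
python3 - <<'E'
from h import *
import pickle
qs=quat(-SU,-SN)
F=np.array([587.5,-193.5,13.5])
bot.move_straight(F+(160+30)*SU,rate=60,orientation=qs)
bot.move_straight(F+(160+160)*SU,rate=150,orientation=qs)
a=np.radians(60); q=quat([0,-np.sin(a),-np.cos(a)],[-1,0,0])
bot.movej(bot.solve_ik([480,90,290],q)); bot.sleep(.2)
hand.set_gripper(85)
D={n:cam(n) for n in ("wrist","side","top")}; pickle.dump(D,open("d9.pkl","wb")); print(telemetry.get_t(),telemetry.get_contact_force())
cv2.imwrite("pics/wrist9.png",D["wrist"]["pixels"][:,:,::-1])
crop(D["side"],340,180,480,385,2.9,"s9.png"); crop(D["top"],225,110,455,260,3.4,"t9.png")
E
```

```text
29.025 [-0.48748448 -0.34275902  1.11862432]
```

View pics/wrist9.png

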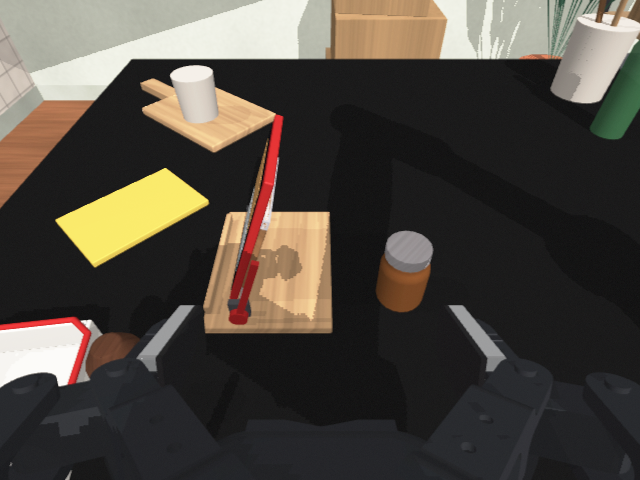

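View pics/s9.png

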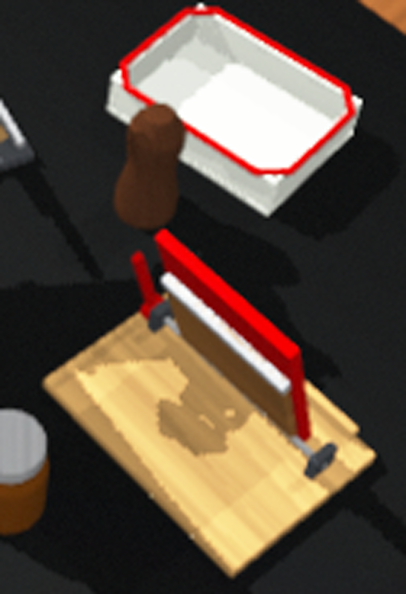

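View pics/t9.png

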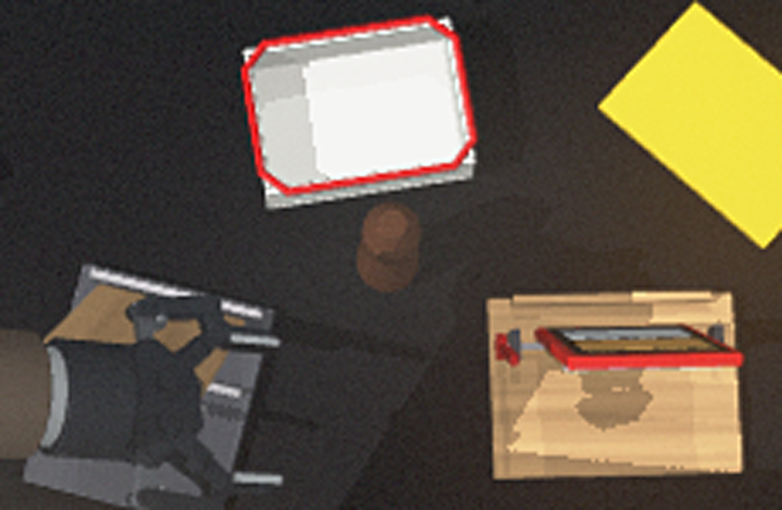

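```bash
python3 - <<'E'
from h import *
import pickle
np.set_printoptions(precision=1,suppress=True)
D=pickle.load(open("d9.pkl","rb")); T,S,W=D["top"],D["side"],D["wrist"]
t=lambda x,y:((x+.5)/3.4-.5+225,(y+.5)/3.4-.5+110); s=lambda x,y:((x+.5)/2.9-.5+340,(y+.5)/2.9-.5+180)
a=tri(T,t(562,362),S,s(162,238)); b=tri(T,t(741,357),S,s(298,353)); print("tab top",a,b,(a[0]+b[0])/2)
crop(W,195,105,340,340,2.5,"w9c.png")
c=onz(S,*s(306,435),14); print("foot R corner side cam z14",c)
# rest edge in side view, by plane x? use y of the ends
for p,y in [((165,282),-133.5),((285,385),-253.5)]:
    o,k=ray(S,*s(*p)); q=o+k*(y-o[1])/k[1]; print("rest end",q,np.arctan2(q[2]-22,575.4-q[0]),np.hypot(q[2]-22,575.4-q[0]))
E
```

```text
tab top (array([ 531.8, -127.3,  179.4]), np.float64(4.335747886271335)) (array([ 529.7, -257.8,  190.1]), np.float64(2.7932182024809133)) [ 530.8 -192.5  184.7]
foot R corner side cam z14 [ 590.2 -255.6   14. ]
rest end [ 540.4 -133.5  125.8] 1.2452279936091037 109.51562155555497
rest end [ 537.5 -253.5  137.2] 1.2531245552492734 121.28213938209049
```

View pics/w9c.png

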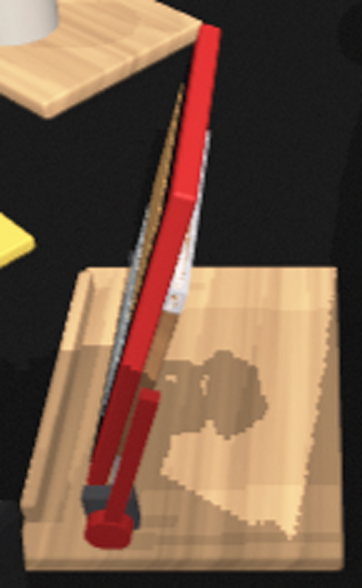

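```bash
python3 - <<'E'
from h import *
import pickle
np.set_printoptions(precision=1,suppress=True)
W=pickle.load(open("d9.pkl","rb"))["wrist"]; c=lambda x,y:((x+.5)/2.5-.5+195,(y+.5)/2.5-.5+105)
def ony(p,y):
    o,k=ray(W,*c(*p)); return o+k*(y-o[1])/k[1]
t1,t0=ony((182,200),-127.5),ony((101,482),-127.5); print("tablet",t1,t0,np.linalg.norm(t1-t0),np.arctan2((t1-t0)[2],-(t1-t0)[0]))
for n,p,y in [("rest back strip corner",(186,291),-133.5),("strip lower back",(181,313),-133.5),("ptr tip",(149,394),-98.5),("ptr tip R",(159,393),-98.5),("ptr hub",(110,530),-98.5)]:
    q=ony(p,y); print(n,q,np.arctan2(q[2]-22,575.4-q[0]),np.hypot(q[2]-22,575.4-q[0]))
E
```

```text
tablet [ 529.1 -127.5  191. ] [ 585.8 -127.5   18.9] 181.20917955342566 1.2526982082918037
rest back strip corner [ 533.  -133.5  140.4] 1.2268276516263155 125.80586548366152
strip lower back [ 536.2 -133.5  128. ] 1.2169880518608571 113.0433936952029
ptr tip [546.8 -98.5 116.5] 1.277284949124287 98.77064447173997
ptr tip R [542.7 -98.5 117.1] 1.240205035156137 100.59515616599731
ptr hub [576.9 -98.5  20.4] -2.3052633224826025 2.1938993611848376
```

```bash
python3 - <<'E'
from h import *
print(telemetry.get_contact_force(),telemetry.get_t()); workorder.close_job(); print(telemetry.get_t())
E
```

```text
[-0.48748448 -0.34275902  1.11862432] 29.025
the job is handed in; nothing more can be done
the job is handed in; nothing more can be done
```

I folded the rest up to the pointer and let go. Then I took the red-cased tablet out of the leaning rack, stood it in the ledge against the rest, moved the arm clear and handed the job in at about 29 s. `close_job()` gives no verdict.

| Last check (camera measurements) | Measured | Limit |
|---|---|---|
| Rest angle | 1.26 rad from the wrist camera, 1.25 from the side camera | – |
| Pointer angle | about 1.27 rad | – |
| Rest to pointer | about 0.01–0.02 rad | 0.087 rad |
| Tablet lean | about 1.25 rad, within about 0.01 of the rest | 0.2 rad |
| Foot, stand x | about 10–13 mm | 0 to 36 mm |
| Foot, stand y | within about 3 mm of the middle | 20 mm |
| Tablet square to the stand | about 1 degree off | 8 degrees |

- **Other checks:** the screen faces out. In the last pictures the tablet looked settled and the pointer, board, mill, jar and dish looked untouched, but I did not re-measure them. After backing off, the force on the tool was about 1 N, the level of its noise.
- **Disagreements:** the top and side cameras disagreed by 3–4 mm. That showed mainly as heights that were too low, so I went by the wrist views. The foot met the base 3 mm lower than I had calculated, and I found that contact by force.

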